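# Sort full from empty look-alike canisters by weight

### The arm

A 6-joint arm with a two-finger parallel gripper is mounted at the origin on the work surface. World frame = base frame: x ahead of the robot, y to its left, z up, the work surface at z = 0. Lengths are in m, angles in rad, forces in N, time in s.
With the tool pointing down it reaches from about 0.35 to 0.975 m from the base axis. Payload 4.9 kg.
Tool frame: the origin (TCP) lies at the very end of the fingers, on their centre line; the grasp point (between the pads) lies 19 mm behind it (manip.hold_point_z is the distance from the TCP to the grasp point, in m); z points along the fingers, y is the direction in which the jaws open and shut (so a half turn about z gives the same grasp; the last joint's range is limited). The gripper opens to 85 mm and grips with 20 to 120 N. Pads are 22 mm wide; open, the fingers measure 114 mm over their backs; the gripper's body (76 mm by 85 mm) begins 54 mm behind the grasp point. The pads swing forward as they close: fully open they stand 13 mm farther back than shut.
Start: joints at [-1.362, 0.053, 1.613, -0, 1.476, -0.119], TCP at [0.201, -0.592, 0.231] pointing down, gripper open.
Joint ranges: [-3.01, 3.01], [-1.01, 2.22], [0.06, 2.58], [-1.02, 4.17], [0.09, 2.62], [-3.14, 3.14]. Speed limits (rad/s): [2.57, 2.57, 3.14, 3.14, 3.14, 3.14].

### API

Orientations are given as a unit quaternion [w, x, y, z].
In Python, from plant import manip gives the robot as it stands. The module is installed in compiled form; this text tells all that it offers.
- The arm moves only by the shell command python3 -m creep 'ROWS'. ROWS is JSON, a list of rows, each a list of 7 numbers: the turn, a rotation vector about the tool's x, y, z in degrees, then the shift along the tool's x, y, z in m, then the opening, from 0 (shut) to 1 (fully open). In form: [[ax, ay, az, tx, ty, tz, jaw], ...]. A call has 1 to 20 rows; each row shifts and turns the commanded pose from where the row before left it, along the tool's axes as they then stand; what a row does not reach is not made up. A row lasts 1/12 s, in which the tool goes at most 41.7 mm and 7.16 degrees, less where a joint would pass 70% of its speed; a pose out of reach is approached as far as the arm can. A call is refused whole if a number of a shift passes 0.0417 or a number of a turn 7.16, either way. A call with a gripper value outside its range is refused whole. The fingers move at their own pace and stop on an object; the grip force is fixed at half the most. Time passes only in rows, so rows that do not move let the fingers close. It gives the time, the measured TCP pose, the force and the opening at its end, in the units of the state.
- manip.state(): the state, without advancing time (a new reading comes with each control period).
- manip.grab_frame(name): name is "side" or "top"; returns the picture (400x640x3 uint8, blue, green, red); there is no depth.
- manip.get_calibration(name): a dict with "fx", "fy", "cx", "cy" (pixels), "dist" ([k1, k2, p1, p2, k3] as OpenCV has them; the pictures are not rectified), "xyz" and "attitude" of the camera in the world. Camera axes: x right, y down, z forward; pixel columns grow to the right and rows downward; lengths in m; the calibration is good to about 2 mm. A picture is of the moment at which its call begins. get_calibration takes no time and is no camera call.
- manip.job_done(): hands the job in, once; it reports no verdict.
Trained networks look in the newest picture that a camera, given by its name, has taken for a name from the list of things; names that differ only in an ending like _2 or _b are one class to them, and where a whole thing is asked for, a point or a joint stands for the part that bears it (a point fixed in the world has none). Each returns a list of dicts, best first, with "confidence" (0 to 1); they miss things now and then, are a little off and sometimes report something else, mostly with a low value. They report only what shows in the picture. A call takes as long as a camera call. They do not tell look-alikes from the thing itself.
- manip.cut_out(target, camera): "pixels" (400x640 bool, what is visible of it) and "rect" ([left, top, right, bottom] in pixels, round what is visible of it).
The state is a dict: "time": time; "joint_pos": joint angles; "joint_vel": joint speeds; "joint_efforts": joint torques, N m; "tool_pos": TCP position; "tool_rot": TCP orientation; "contact_force": force on the tool from outside, world axes, zero at the start; "ft_torque": the same for the moment, N m; "gripper_width": opening from 0.0 (shut) to 1.0 (fully open).
Only numpy, scipy, OpenCV 4.12 (cv2) and the standard library are available. Lean on these libraries where they do the work, as an engineer would, in place of code of your own. Each camera call takes 0.05 s, during which the arm holds its last target.

### The job

Four look-alike coral canisters stand among the things on the table, some full and some empty, and only their weight tells which. Lift each one to feel it, then stand the full ones on the top tier of the grey shelf and the empty ones in the wooden crate. Keep the canisters upright, set them down without dropping them, let go, and leave everything else standing where it is.

Things in the scene. Friction and masses are not known exactly. Their poses are not given: they have to be found in the camera images.
- canister_1_center (a point): Coral twist-cap canister, closed upright cylinder 62 mm across, 110 mm tall (darker ribbed cap over the top 26 mm; stays shut). The point is its centre, 55 mm above its underside, z along its axis. Starts standing on the table. All four look alike; which are full changes with every run, whatever the name. Full: 330 to 510 g, empty: 70 to 105 g. Contents may shift a few mm.
- canister_2_center (a point): Coral twist-cap canister, closed upright cylinder 62 mm across, 110 mm tall (darker ribbed cap over the top 26 mm; stays shut). The point is its centre, 55 mm above its underside, z along its axis. Starts standing on the table. All four look alike; which are full changes with every run, whatever the name. Full: 330 to 510 g, empty: 70 to 105 g. Contents may shift a few mm.
- canister_3_center (a point): Coral twist-cap canister, closed upright cylinder 62 mm across, 110 mm tall (darker ribbed cap over the top 26 mm; stays shut). The point is its centre, 55 mm above its underside, z along its axis. Starts standing on the table. All four look alike; which are full changes with every run, whatever the name. Full: 330 to 510 g, empty: 70 to 105 g. Contents may shift a few mm.
- canister_4_center (a point): Coral twist-cap canister, closed upright cylinder 62 mm across, 110 mm tall (darker ribbed cap over the top 26 mm; stays shut). The point is its centre, 55 mm above its underside, z along its axis. Starts standing on the table. All four look alike; which are full changes with every run, whatever the name. Full: 330 to 510 g, empty: 70 to 105 g. Contents may shift a few mm.
- shelf: Three-tier stacking shelf of moulded grey plastic, fixed to the table, 250 mm (its x) by 210 mm (its y). Origin under its centre at table height, z up. The top tier is open above: flat deck 130 mm above the origin, 238 by 198 mm inside a rim 8 mm high. The lower tiers hold flat stock and are not used. It may stand on the robot's left or right.
- crate: Open wooden crate, fixed to the table, 250 mm (its x) by 210 mm (its y), 42 mm high, walls and floor 6 mm thick. Origin under its centre at table height, z up. It stands on the side opposite the shelf.
- maple_center (a point): Bystander: maple textured cylinder standing on the table, 50 mm in diameter, 100 mm tall; the point is its centre, 50 mm up.
- spintop_center (a point): Bystander: chrome spinning top on a round dark wood stand on the table, 72 mm in diameter, 84 mm tall; the point is its centre, 42 mm up.
- popdisc_center (a point): Bystander: teal silicone pop disc lying flat on the table, 110 mm in diameter, 18 mm high with its domes; the point is its centre, 6 mm up.
- egg_center (a point): Bystander: frosted glass egg on a cork foot, 54 mm in diameter, 74 mm tall, standing on the shelf's top deck; the point is its centre, 37 mm above the deck.
- jar_center (a point): Bystander: green glass jar with a white lid, 56 mm in diameter, 85 mm tall, standing in the crate; the point is its centre, 42 mm above the crate's floor.
Mind the look-alikes: they are no part of the job. Leave any purple look-alike of the part that bears canister_3_center alone. Leave any purple look-alike of the part that bears canister_1_center alone.

How it is judged:
By the outcome, as a careful person would: the job done as asked, in the order asked, and still so for the second after the job is handed in, with the robot touching nothing.
It also fails if it takes over 72 s, if anything falls off the work surface, if the arm or the gripper's body presses on something with over 40 N, if the wrist force passes 120 N, or if a joint passes its speed limit or range.

## Working session

There is one attempt and no reset: what is moved stays moved. The work goes in short steps, Python scripts to look and compute and a shell command to move; the robot and the scene stay as the last step left them, time stands still between calls to the robot, and variables do not carry over. Pictures are saved under pics/ and viewed, and the job is handed in when it is done.

```bash
mkdir -p pics; ls; python3 - <<'E'
from plant import manip
import cv2
for n in("side","top"):
    cv2.imwrite(f"pics/{n}0.png",manip.grab_frame(n)); print(manip.get_calibration(n))
print(manip.state())
E
```

```text
pics
{'fx': 407.200124465066, 'fy': 407.200124465066, 'cx': 319.2315295189842, 'cy': 206.49806070955634, 'dist': array([0.01497487, 0.        , 0.        , 0.        , 0.        ]), 'xyz': array([0.26866977, 0.68260816, 0.88629811]), 'attitude': array([ 0.07657988, -0.16430969,  0.91003808, -0.37278485])}
{'fx': 436.60440866307414, 'fy': 436.60440866307414, 'cx': 311.3572492000313, 'cy': 195.3112191125613, 'dist': array([-0.08438351,  0.        ,  0.        ,  0.        ,  0.        ]), 'xyz': array([ 0.48092599, -0.00609462,  1.13982987]), 'attitude': array([ 0.01407041, -0.69848562,  0.71534963, -0.01395626])}
{'time': 0.1, 'joint_pos': array([-1.36200961e+00,  5.32651111e-02,  1.61415494e+00,  1.42009535e-06,
        1.47600708e+00, -1.18999965e-01]), 'joint_vel': array([-0.00024016, -0.00129532, -0.00443807, -0.00144491, -0.00045016,
       -0.00212747]), 'joint_efforts': array([ 1.71995166e-04, -3.94905710e+01, -3.71361351e+01, -1.52842981e-04,
        3.95689261e-03, -1.48895552e-06]), 'tool_pos': array([ 0.20110069, -0.59116696,  0.23020296]), 'tool_rot': array([-9.16345930e-04,  9.86599119e-01,  1.63160464e-01, -4.04580080e-05]), 'contact_force': array([0.3109975 , 0.5123253 , 0.08233304]), 'ft_torque': array([-0.01999976, -0.00934217,  0.01114093]), 'gripper_width': 1.0036712417857176}
```

View pics/top0.png

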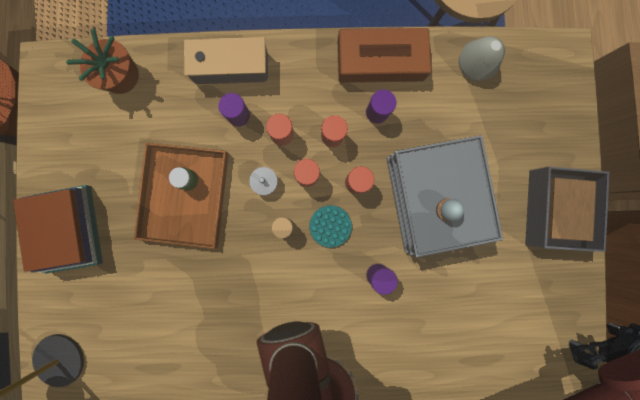

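View pics/side0.png

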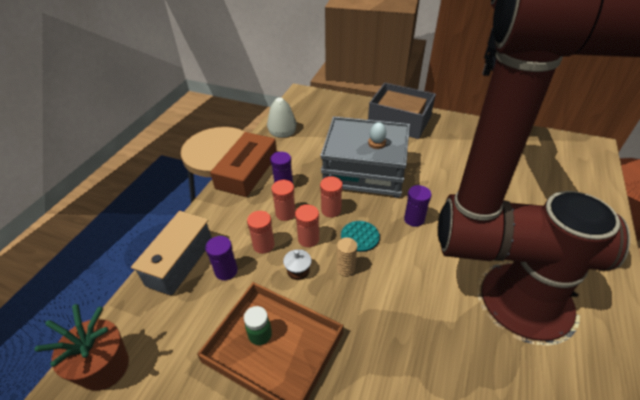

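```bash
cat > h.py <<'E'
from plant import manip
import numpy as np, cv2
from scipy.spatial.transform import Rotation as R
from scipy.optimize import minimize
C={n:manip.get_calibration(n) for n in("side","top")}
def proj(P,n):
    c=C[n];q=c["attitude"];r=R.from_quat([q[1],q[2],q[3],q[0]])
    p=r.inv().apply(np.atleast_2d(P)-c["xyz"])
    K=np.array([[c["fx"],0,c["cx"]],[0,c["fy"],c["cy"]],[0,0,1]])
    return cv2.projectPoints(p.reshape(-1,1,3),np.zeros(3),np.zeros(3),K,c["dist"])[0].reshape(-1,2)
def unproj(uv,z,n):
    c=C[n];q=c["attitude"];r=R.from_quat([q[1],q[2],q[3],q[0]])
    K=np.array([[c["fx"],0,c["cx"]],[0,c["fy"],c["cy"]],[0,0,1]])
    u=cv2.undistortPoints(np.array(uv,float).reshape(1,1,2),K,c["dist"])[0,0]
    d=r.apply([u[0],u[1],1]);return c["xyz"]+d*(z-c["xyz"][2])/d[2]
def cyl(x,y,z0,h,d):
    a=np.linspace(0,2*np.pi,40);c=np.c_[x+d/2*np.cos(a),y+d/2*np.sin(a)]
    return np.r_[np.c_[c,0*a+z0],np.c_[c,0*a+z0+h]]
def box(x,y,yaw,h,l=.25,w=.21):
    s=np.array([[1,1],[1,-1],[-1,-1],[-1,1]])*[l/2,w/2]
    c=s@np.array([[np.cos(yaw),np.sin(yaw)],[-np.sin(yaw),np.cos(yaw)]])+[x,y]
    return np.r_[np.c_[c,np.zeros(4)],np.c_[c,np.full(4,h)]]
def hullmask(P,n):
    S=8;m=np.zeros((400,640),np.uint8)
    h=cv2.convexHull(proj(P,n).astype(np.float32))
    cv2.fillPoly(m,[np.round(h*S).astype(np.int32)],255,shift=3,lineType=cv2.LINE_AA);return m/255.
def fit(model,p0,masks,step):
    def cost(p):
        t=0
        for n,m in masks:
            a=hullmask(model(*p),n);t+=1-np.minimum(a,m).sum()/np.maximum(a,m).sum()
        return t/len(masks)
    s=np.vstack([p0]+[np.array(p0)+np.eye(len(p0))[i]*step[i] for i in range(len(p0))])
    r=minimize(cost,p0,method="Nelder-Mead",options=dict(initial_simplex=s,xatol=2e-4,fatol=1e-4));return r.x,r.fun
E
python3 - <<'E'
from h import *
import pickle
res={}
for n in("top","side"):
    img=manip.grab_frame(n)
    for t in["canister_1_center","shelf","crate","maple_center","spintop_center","popdisc_center","egg_center","jar_center"]:
        r=manip.cut_out(t,n);res[n,t]=r
        for d in r:
            if d["confidence"]>.3:print(n,t,round(d["confidence"],2),d["rect"],cv2.mean(img,d["pixels"].astype(np.uint8))[:3])
pickle.dump(res,open("r.pkl","wb"))
print(manip.state()["time"])
E
```

```text
top canister_1_center 0.85 [220.0, 91.6, 249.9, 128.4] (107.08423913043478, 60.17527173913043, 94.26902173913044)
top canister_1_center 0.73 [266.4, 115.2, 291.3, 145.1] (77.46524822695037, 96.76879432624114, 162.8936170212766)
top shelf 0.93 [387.5, 131.7, 501.0, 259.1] (121.35987261146498, 121.31439092356689, 118.17406449044587)
top crate 0.66 [134.1, 144.9, 231.0, 248.1] (56.50523697302959, 87.6205813040063, 128.30073317622416)
top maple_center 0.68 [274.0, 220.2, 295.4, 241.4] (103.16438356164383, 143.3835616438356, 172.96712328767123)
top maple_center 0.68 [311.7, 207.1, 350.9, 246.8] (108.60393258426966, 113.83075842696628, 59.29775280898876)
top spintop_center 0.61 [248.3, 167.8, 279.0, 196.2] (158.61658841940533, 160.78247261345854, 160.76369327073553)
top popdisc_center 0.84 [311.5, 206.7, 351.2, 244.6] (109.16045845272205, 114.17621776504298, 58.73137535816619)
top egg_center 0.93 [436.9, 198.8, 463.7, 222.4] (123.26654411764706, 128.71691176470588, 125.25183823529412)
top jar_center 0.98 [168.6, 165.9, 200.3, 190.5] (128.33572710951526, 137.24416517055656, 137.321364452423
[... 421 characters left out ...]
.5934023782125, 96.08592251630226)
side crate 0.77 [197.1, 283.9, 343.2, 398.6] (46.61016776817488, 79.4172852058973, 129.91387900355872)
side spintop_center 0.91 [283.0, 249.2, 312.7, 280.9] (145.7456395348837, 149.65697674418604, 152.55087209302326)
side popdisc_center 0.81 [342.2, 219.2, 382.5, 251.6] (108.8154761904762, 114.28928571428573, 39.865476190476194)
side egg_center 0.73 [367.9, 123.3, 384.3, 151.6] (120.79840848806366, 128.40318302387269, 127.16180371352785)
side egg_center 0.52 [342.7, 220.7, 383.1, 253.0] (109.29285714285716, 115.11190476190477, 41.23571428571429)
side jar_center 0.9 [243.9, 311.2, 274.0, 344.6] (113.59556103575832, 129.14919852034527, 118.96054254007399)
1.0
```

```bash
python3 - <<'E'
from h import *
import pickle
res=pickle.load(open("r.pkl","rb"))
def M(n,t):return res[n,t][0]["pixels"].astype(float)
def hullM(n,t):
    m=res[n,t][0]["pixels"].astype(np.uint8);pts=cv2.findNonZero(m);o=np.zeros_like(m);cv2.fillConvexPoly(o,cv2.convexHull(pts),1);return o.astype(float)
img={n:cv2.imread(f"pics/{n}0.png") for n in("top","side")}
coral={}
for n in img:
    h=cv2.cvtColor(img[n],cv2.COLOR_BGR2HSV);m=((h[...,0]<9)|(h[...,0]>174))&(h[...,1]>125)&(h[...,2]>105)
    k,l,s,c=cv2.connectedComponentsWithStats(m.astype(np.uint8))
    coral[n]=[(l==i) for i in range(1,k) if 200<s[i,4]<1600]
    for i in range(1,k):
        if s[i,4]>100: print(n,s[i],c[i].round())
guess=[(279,128),(334,130),(306,172),(360,180)]
for g in guess:
    p0=unproj(g,.11,"top")[:2]
    masks=[]
    for n in img:
        pr=proj([[*p0,.06]],n)[0]
        if not coral[n]: continue
        # nearest component centroid
        best=min(coral[n],key=lambda m:np.hypot(*(np.argwhere(m).mean(0)[::-1]-pr)))
        masks.append((n,best.astype(float)))
    f=lambda x,y:cyl(x,y,0,.11,.062)
    print("can",g,p0.round(4),[ [*np.round(fit(f,p0,[k],[.01,.01])[0],4)] for k in masks],*fit(f,p0,masks,[.01,.01]))
for t,z0,h,d in[("maple_center",0,.1,.05),("spintop_center",0,.084,.072),("popdisc_center",0,.018,.11),("egg_center",.13,.074,.054),("jar_center",.006,.085,.056)]:
    masks=[(n,M(n,t)) for n in img if not(n=="side" and t=="maple_center")]
    p0=unproj(np.argwhere(masks[0][1]).mean(0)[::-1],z0+h/2,"top")[:2]
    print(t,p0.round(3),*fit(lambda x,y:cyl(x,y,z0,h,d),p0,masks,[.01,.01]))
for t,h in[("shelf",.138),("crate",.042)]:
  p0=unproj(np.argwhere(M("top",t)).mean(0)[::-1],h/2,"top")[:2]
  for ms in(["top"],["side"],["top","side"]):
    best=min((fit(lambda x,y,a:box(x,y,a,h),[*p0,y0],[(n,hullM(n,t)) for n in ms],[.02,.02,.2]) for y0 in(-.2,.2,1.4,1.8)),key=lambda r:r[1])
    print(t,ms,best)
E
```

```text
top [266 114  26  26 521] [279. 126.]
top [322 116  25  26 519] [334. 128.]
top [294 159  26  26 526] [306. 172.]
top [347 167  27  26 539] [360. 179.]
side [320 176  23  41 551] [329. 193.]
side [272 179  22  41 514] [281. 196.]
side [294 204  25  43 611] [305. 221.]
side [247 211  24  42 557] [258. 228.]
can (279, 128) [0.684  0.0668] [[np.float64(0.6904), np.float64(0.068)], [np.float64(0.6911), np.float64(0.062)]] [0.6879791  0.06706254] 0.3829273727138838
can (334, 130) [ 0.676 -0.064] [[np.float64(0.6824), np.float64(-0.0648)], [np.float64(0.6811), np.float64(-0.0715)]] [ 0.68174625 -0.06726063] 0.3724955278743589
can (306, 172) [0.5773 0.0049] [[np.float64(0.5787), np.float64(0.0047)], [np.float64(0.5834), np.float64(-0.0046)]] [0.58106333 0.00261962] 0.2892697865884935
can (360, 180) [ 0.5553 -0.1224] [[np.float64(0.5567), np.float64(-0.1231)], [np.float64(0.559), np.float64(-0.1338)]] [ 0.56005905 -0.12916648] 0.302789428709866
maple_center [0.447 0.067] [0.44707879 0.0650943 ] 0.13277414649199082
spintop_center [0.564 0.115] [0.55949254 0.11057518] 0.3051199439301678
popdisc_center [ 0.446 -0.054] [ 0.44551308 -0.05307769] 0.17329758379186422
egg_center [ 0.479 -0.317] [ 0.47744545 -0.31388477] 0.31576926269052846
jar_center [0.574 0.315] [0.57335307 0.31204118] 0.17529390397517386
shelf ['top'] (array([ 0.51436836, -0.32647158,  0.15637341]), np.float64(0.021635686806688037))
shelf ['side'] (array([ 0.5141433 , -0.34451611,  0.15382682]), np.float64(0.0628440508138518))
shelf ['top', 'side'] (array([ 0.51406802, -0.32933016,  0.16415583]), np.float64(0.05977170835962431))
crate ['top'] (array([ 0.53415799,  0.32999571, -0.12905495]), np.float64(0.022116603845884875))
crate ['side'] (array([ 0.53314584,  0.32668417, -0.12244425]), np.float64(0.013319403156396792))
crate ['top', 'side'] (array([ 0.53346494,  0.32853345, -0.1323152 ]), np.float64(0.02209229847001809))
```

```bash
cat > ov.py <<'E'
from h import *
def overlay(name,cans,others,boxes,out,crop,s):
    im=cv2.imread(name) if isinstance(name,str) else name
    n="top" if "top" in out else "side"
    x0,y0,x1,y1=crop
    im=cv2.resize(im[y0:y1,x0:x1],None,fx=s,fy=s,interpolation=cv2.INTER_CUBIC)
    def pl(P,c):
        q=((proj(P,n)-[x0,y0]+.5)*s).astype(np.int32);cv2.polylines(im,[q],True,c,1,cv2.LINE_AA)
    for a in cans+others:
        P=cyl(*a);pl(P[:40],(0,255,0));pl(P[40:],(255,255,0))
    for b in boxes:
        P=box(*b);pl(P[:4],(0,255,0));pl(P[4:],(255,255,0))
    cv2.imwrite(out,im)
E
python3 - <<'E'
from ov import *
cans=[(x,y,0,.11,.062) for x,y in[(.686,.067),(.678,-.064),(.577,.004),(.555,-.124)]]
oth=[(.447,.066,0,.1,.05),(.562,.112,0,.02,.072),(.446,-.053,0,.012,.11),(.478,-.315,.13,.01,.05),(.573,.313,.006,.085,.056)]
bx=[(.514,-.328,.157,.138),(.5335,.3285,-.13,.042)]
for n in("top","side"):
    overlay(f"pics/{n}0.png",cans,oth,bx,f"pics/{n}_ov.png",(130,90,510,290) if n=="top" else (180,100,440,400),2 if n=="top" else 2)
E
```

```text
(no output)
```

View pics/top_ov.png

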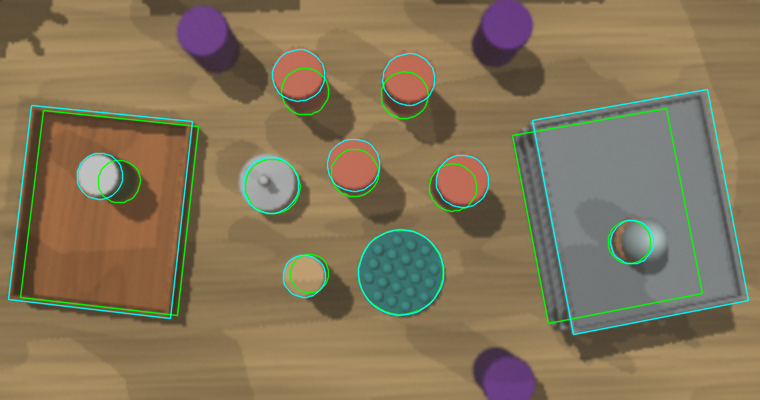

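View pics/side_ov.png

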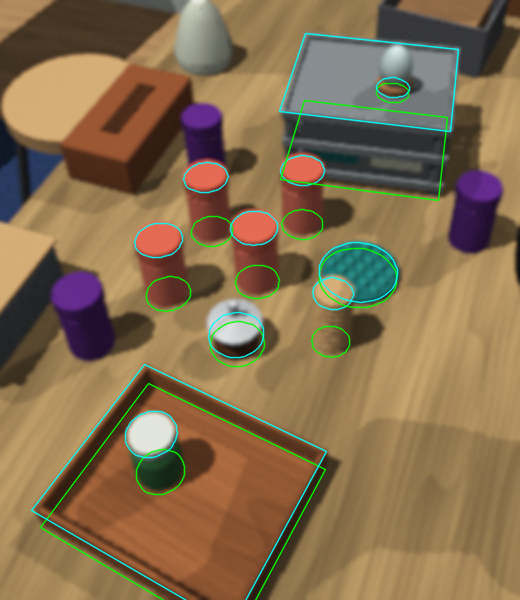

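The four coral canisters show in the top view at (279,127), (334,129), (307,172) and (360,180). The purple look-alikes at (232,105), (383,103) and (384,278) are the wrong colour and stay put. The overlay crop above confirms this, since the model circles land on the coral caps. I'll call the four A, B, C and D, and turn the tool first so that tool x = world +y and tool y = world +x.

```bash
python3 -m creep '[[0,0,-7.12,0,0,0,1],[0,0,-7.12,0,0,0,1],[0,0,-7.12,0,0,0,1],[0,0,-7.12,0,0,0,1],[0,0,-7.12,0,0,0,1],[0,0,-7.12,0,0,0,1],[0,0,-7.12,0,0,0,1],[0,0,-7.12,0,0,0,1],[0,0,-7.12,0,0,0,1],[0,0,-7.12,0,0,0,1],[0,0,0,0,0,0,1]]'
cat > st.py <<'E'
from h import *
import sys
s=manip.state();q=s["tool_rot"];r=R.from_quat([q[1],q[2],q[3],q[0]])
print("t",round(s["time"],2),"pos",s["tool_pos"].round(4),"x",r.as_matrix()[:,0].round(3),"z",r.as_matrix()[:,2].round(3),"F",s["contact_force"].round(2),"w",round(s["gripper_width"],3))
if len(sys.argv)>3: print("tool delta",(r.inv().apply(np.array(list(map(float,sys.argv[1:4])))-s["tool_pos"])).round(4))
E
python3 st.py .555 -.124 .2
```

```text
time: 1.92
tool_pos: [0.2012, -0.5917, 0.2313]
tool_rot: [-0.0, 0.707, 0.708, 0.0]
contact_force: [-0.2, 0.1, 0.2]
gripper_width: 1.001
t 1.92 pos [ 0.2012 -0.5917  0.2313] x [-0.002  1.     0.   ] z [-0.  0. -1.] F [-0.16  0.08  0.25] w 1.001
tool delta [0.4671 0.3546 0.0313]
```

```bash
python3 -m creep '[[0,0,0,0.0311,0.0237,0,1],[0,0,0,0.0311,0.0237,0,1],[0,0,0,0.0311,0.0237,0,1],[0,0,0,0.0311,0.0237,0,1],[0,0,0,0.0311,0.0237,0,1],[0,0,0,0.0311,0.0237,0,1],[0,0,0,0.0311,0.0237,0,1],[0,0,0,0.0311,0.0237,0,1],[0,0,0,0.0311,0.0237,0,1],[0,0,0,0.0311,0.0237,0,1],[0,0,0,0.0311,0.0237,0,1],[0,0,0,0.0311,0.0237,0,1],[0,0,0,0.0311,0.0237,0,1],[0,0,0,0.0311,0.0237,0,1],[0,0,0,0.0311,0.0237,0,1],[0,0,0,0,0,0.03,1],[0,0,0,0,0,0.03,1],[0,0,0,0,0,0.01,1],[0,0,0,0,0,0,1],[0,0,0,0,0,0,1]]'
python3 st.py .555 -.124 .053; python3 -c "
from plant import manip;import cv2
for n in('side','top'): cv2.imwrite(f'pics/{n}1.png',manip.grab_frame(n))
a=cv2.imread('pics/side1.png')[120:300,240:440];b=cv2.imread('pics/top1.png')[90:270,260:460]
cv2.imwrite('pics/m1.png',cv2.resize(cv2.hconcat([a,b]),None,fx=2,fy=2))"
```

```text
time: 3.58
tool_pos: [0.5566, -0.1256, 0.1614]
tool_rot: [-0.0, 0.708, 0.706, -0.0]
contact_force: [0.3, -1.1, 0.8]
gripper_width: 0.998
t 3.58 pos [ 0.5566 -0.1256  0.1614] x [0.002 1.    0.   ] z [-0.001  0.    -1.   ] F [ 0.26 -1.12  0.84] w 0.998
tool delta [ 0.0015 -0.0015  0.1084]
```

View pics/m1.png

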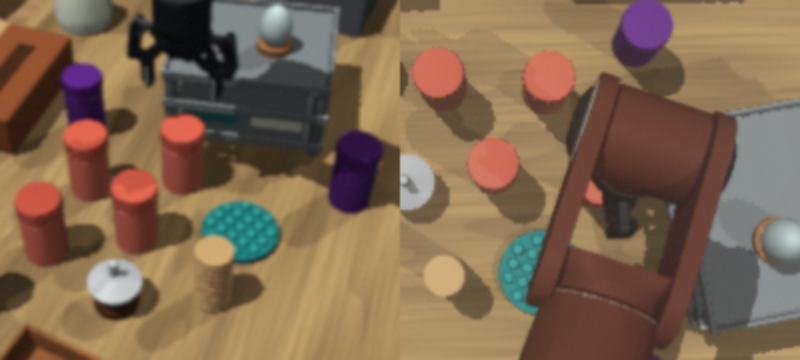

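```bash
python3 -m creep '[[0,0,0,0.0015,-0.0015,0.025,1],[0,0,0,0,0,0.03,1],[0,0,0,0,0,0.03,1],[0,0,0,0,0,0.022,1],[0,0,0,0,0,0,1],[0,0,0,0,0,0,0],[0,0,0,0,0,0,0],[0,0,0,0,0,0,0],[0,0,0,0,0,0,0],[0,0,0,0,0,0,0],[0,0,0,0,0,0,0]]'; python3 st.py
```

```text
time: 4.6
tool_pos: [0.5573, -0.1247, 0.0577]
tool_rot: [0.002, 0.707, 0.707, 0.001]
contact_force: [-3.0, -0.2, 6.9]
gripper_width: 0.712
t 4.6 pos [ 0.5573 -0.1247  0.0577] x [ 0.     1.    -0.002] z [ 0.004 -0.002 -1.   ] F [-2.98 -0.21  6.92] w 0.712
```

```bash
python3 -m creep '[[0,0,0,0,0,0,0],[0,0,0,0,0,-0.01,0],[0,0,0,0,0,-0.025,0],[0,0,0,0,0,-0.035,0],[0,0,0,0,0,-0.035,0],[0,0,0,0,0,-0.035,0],[0,0,0,0,0,-0.02,0],[0,0,0,0,0,0,0],[0,0,0,0,0,0,0],[0,0,0,0,0,0,0]]'; python3 st.py;python3 -c "
from plant import manip;import cv2
a=manip.grab_frame('side')[100:300,220:440]
cv2.imwrite('pics/m2.png',cv2.resize(a,None,fx=2.5,fy=2.5))";python3 st.py
```

```text
time: 5.43
tool_pos: [0.5541, -0.1233, 0.2118]
tool_rot: [-0.002, 0.707, 0.707, -0.001]
contact_force: [-0.0, -0.6, -5.1]
gripper_width: 0.709
t 5.43 pos [ 0.5541 -0.1233  0.2118] x [0.    1.    0.001] z [-0.004  0.001 -1.   ] F [-0.05 -0.61 -5.13] w 0.709
t 5.48 pos [ 0.5537 -0.1232  0.211 ] x [0.    1.    0.002] z [-0.005  0.002 -1.   ] F [-0.95  0.3  -5.08] w 0.709
```

View pics/m2.png

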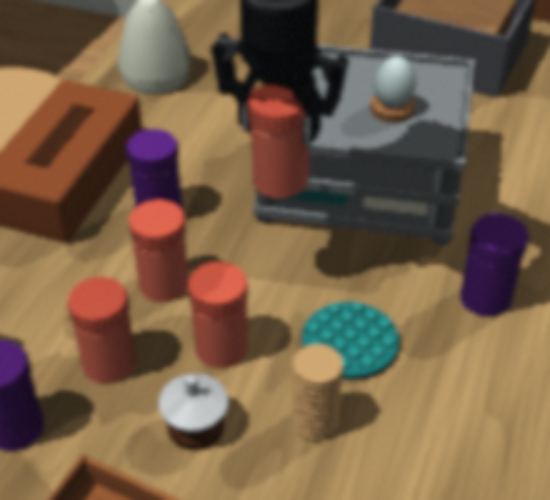

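Canister D weighs about 5.1 N, so it's full and goes on the shelf.

```bash
python3 -m creep '[[0,0,0,-0.015,0.0025,0,0],[0,0,0,-0.03,0.0053,0,0],[0,0,0,-0.034,0.0059,0,0],[0,0,0,-0.034,0.0059,0,0],[0,0,0,-0.034,0.0059,0,0],[0,0,0,-0.034,0.0059,0,0],[0,0,0,-0.03,0.0053,0,0],[0,0,0,-0.018,0.0030,0,0],[0,0,0,-0.008,0.0013,0,0],[0,0,0,0,0,0,0],[0,0,0,0,0,0,0]]'; python3 st.py .595 -.361 .188;python3 -c "
from plant import manip;import cv2
a=manip.grab_frame('side')[60:260,280:480]
cv2.imwrite('pics/m3.png',cv2.resize(a,None,fx=2.5,fy=2.5))"
```

```text
time: 6.4
tool_pos: [0.5956, -0.3601, 0.2123]
tool_rot: [-0.002, 0.707, 0.707, 0.0]
contact_force: [0.4, 0.7, -4.5]
gripper_width: 0.711
t 6.4 pos [ 0.5956 -0.3601  0.2123] x [0.001 1.    0.003] z [-0.002  0.003 -1.   ] F [ 0.42  0.69 -4.5 ] w 0.711
tool delta [-0.001  -0.0006  0.0243]
```

View pics/m3.png

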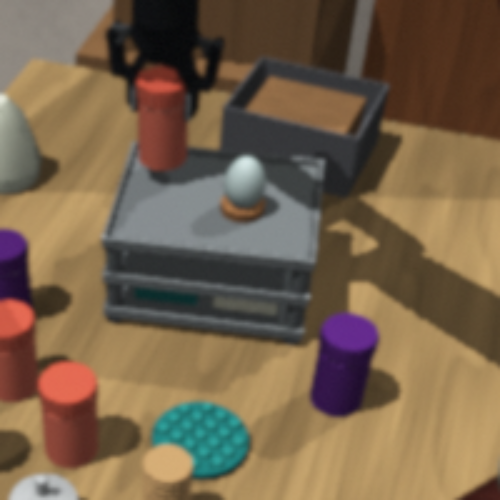

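```bash
python3 -m creep '[[0,0,0,-0.001,0,0.008,0],[0,0,0,0,0,0.007,0],[0,0,0,0,0,0.003,0],[0,0,0,0,0,0.002,0],[0,0,0,0,0,0,0],[0,0,0,0,0,0,0]]'; python3 st.py .595 -.361 .188
```

```text
time: 6.95
tool_pos: [0.5963, -0.3615, 0.1941]
tool_rot: [-0.0, 0.707, 0.707, -0.0]
contact_force: [-0.3, 0.4, -5.0]
gripper_width: 0.713
t 6.95 pos [ 0.5963 -0.3615  0.1941] x [-0.  1.  0.] z [-0.  0. -1.] F [-0.3   0.44 -4.96] w 0.713
tool delta [ 0.0005 -0.0013  0.0061]
```

```bash
python3 -m creep '[[0,0,0,0,0,0.002,0],[0,0,0,0,0,0.002,0],[0,0,0,0,0,0.001,0],[0,0,0,0,0,0,0],[0,0,0,0,0,0,0]]'; python3 -m creep '[[0,0,0,0,0,0.001,0],[0,0,0,0,0,0.001,0],[0,0,0,0,0,0,0]]'
```

```text
time: 7.37
tool_pos: [0.5962, -0.3618, 0.1892]
tool_rot: [-0.0, 0.707, 0.707, -0.0]
contact_force: [0.0, 0.5, -4.1]
gripper_width: 0.709
time: 7.62
tool_pos: [0.5964, -0.3621, 0.188]
tool_rot: [0.0, 0.707, 0.707, 0.0]
contact_force: [-0.0, -0.4, -2.5]
gripper_width: 0.708
```

```bash
python3 -m creep '[[0,0,0,0,0,0.001,0],[0,0,0,0,0,0.001,0],[0,0,0,0,0,0,0]]'; python3 -m creep '[[0,0,0,0,0,0,0.85],[0,0,0,0,0,0,1],[0,0,0,0,0,0,1],[0,0,0,0,0,0,1],[0,0,0,0,0,0,1]]';  python3 -m creep '[[0,0,0,0,0,-0.01,1],[0,0,0,0,0,-0.03,1],[0,0,0,0,0,-0.04,1],[0,0,0,0,0,-0.01,1],[0,0,0,0,0,0,1]]'; python3 st.py .678 -.064 .26;python3 -c "
from plant import manip;import cv2
a=manip.grab_frame('side')[60:260,280:480]
cv2.imwrite('pics/m4.png',cv2.resize(a,None,fx=2.5,fy=2.5))"
```

```text
time: 7.87
tool_pos: [0.5965, -0.3624, 0.1879]
tool_rot: [0.001, 0.707, 0.707, -0.0]
contact_force: [-3.8, 0.8, 5.6]
gripper_width: 0.709
time: 8.28
tool_pos: [0.5964, -0.3618, 0.1852]
tool_rot: [0.0, 0.707, 0.707, 0.0]
contact_force: [-0.2, 0.1, -0.1]
gripper_width: 1.001
time: 8.7
tool_pos: [0.5984, -0.3633, 0.283]
tool_rot: [0.006, 0.707, 0.707, 0.001]
contact_force: [0.5, 0.5, 0.6]
gripper_width: 0.998
t 8.7 pos [ 0.5984 -0.3633  0.283 ] x [ 0.     1.    -0.007] z [ 0.009 -0.007 -1.   ] F [0.54 0.46 0.58] w 0.998
tool delta [0.2995 0.0793 0.0217]
```

View pics/m4.png

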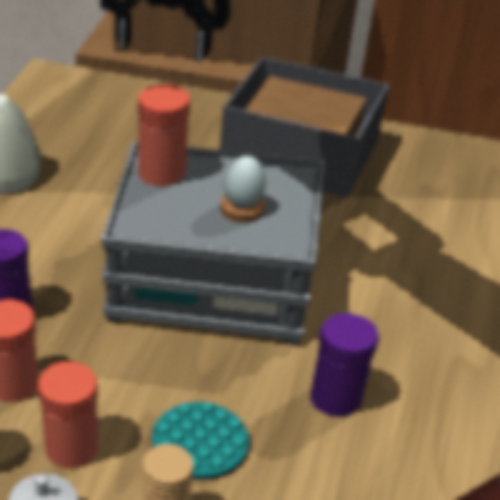

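```bash
python3 -m creep '[[0,0,0,0.02,0.005,0,1],[0,0,0,0.0373,0.0102,0,1],[0,0,0,0.0373,0.0102,0,1],[0,0,0,0.0373,0.0102,0,1],[0,0,0,0.0373,0.0102,0,1],[0,0,0,0.0373,0.0102,0,1],[0,0,0,0.0373,0.0102,0,1],[0,0,0,0.0373,0.0102,0.02,1],[0,0,0,0.0175,0.005,0.03,1],[0,0,0,0,0,0.03,1],[0,0,0,0,0,0.03,1],[0,0,0,0,0,0.01,1],[0,0,0,0,0,0,1],[0,0,0,0,0,0,1]]'; python3 st.py .678 -.064 .053
```

```text
time: 9.92
tool_pos: [0.6769, -0.065, 0.1556]
tool_rot: [-0.001, 0.707, 0.707, -0.0]
contact_force: [0.5, -0.8, 0.6]
gripper_width: 0.997
t 9.92 pos [ 0.6769 -0.065   0.1556] x [0.001 1.    0.   ] z [-0.002  0.    -1.   ] F [ 0.46 -0.84  0.64] w 0.997
tool delta [0.001  0.0012 0.1026]
```

```bash
python3 -m creep '[[0,0,0,0.001,0.001,0.02,1],[0,0,0,0,0,0.03,1],[0,0,0,0,0,0.03,1],[0,0,0,0,0,0.022,1],[0,0,0,0,0,0,1],[0,0,0,0,0,0,0],[0,0,0,0,0,0,0],[0,0,0,0,0,0,0],[0,0,0,0,0,0,0],[0,0,0,0,0,0,0]]';python3 -m creep '[[0,0,0,0,0,0,0],[0,0,0,0,0,-0.01,0],[0,0,0,0,0,-0.025,0],[0,0,0,0,0,-0.035,0],[0,0,0,0,0,-0.035,0],[0,0,0,0,0,-0.035,0],[0,0,0,0,0,-0.02,0],[0,0,0,0,0,0,0],[0,0,0,0,0,0,0],[0,0,0,0,0,0,0]]'; python3 -c "
from plant import manip;import cv2
a=manip.grab_frame('side')[100:300,220:440]
cv2.imwrite('pics/m5.png',cv2.resize(a,None,fx=2.5,fy=2.5))";python3 st.py
```

```text
time: 10.75
tool_pos: [0.6807, -0.0645, 0.0583]
tool_rot: [0.003, 0.707, 0.707, 0.001]
contact_force: [-2.0, -1.2, 6.5]
gripper_width: 0.706
time: 11.58
tool_pos: [0.6769, -0.0635, 0.2113]
tool_rot: [-0.002, 0.707, 0.707, -0.001]
contact_force: [-0.3, 0.2, -4.6]
gripper_width: 0.708
t 11.63 pos [ 0.6765 -0.0635  0.2103] x [0.    1.    0.001] z [-0.006  0.001 -1.   ] F [ 0.08  0.18 -5.95] w 0.711
```

View pics/m5.png

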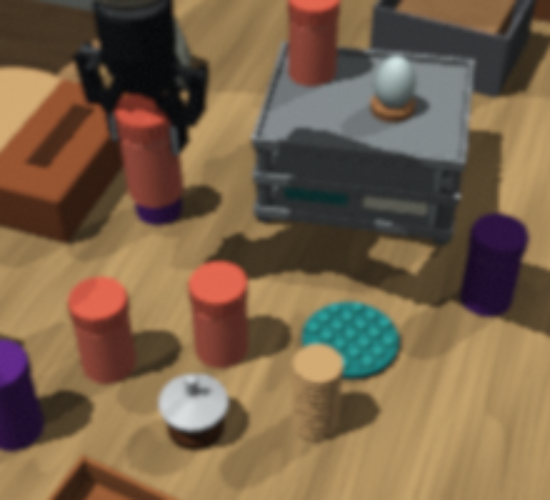

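B weighs about 5 N, so it's also full. It goes on the shelf beside D.

```bash
python3 -m creep '[[0,0,0,-0.012,-0.006,0,0],[0,0,0,-0.027,-0.013,0,0],[0,0,0,-0.0305,-0.0145,0,0],[0,0,0,-0.0305,-0.0145,0,0],[0,0,0,-0.0305,-0.0145,0,0],[0,0,0,-0.0305,-0.0145,0,0],[0,0,0,-0.0245,-0.0115,0,0],[0,0,0,-0.012,-0.006,0,0],[0,0,0,-0.006,-0.002,0,0],[0,0,0,0,0,0,0],[0,0,0,0,0,0.005,0],[0,0,0,0,0,0.005,0],[0,0,0,0,0,0.003,0],[0,0,0,0,0,0,0],[0,0,0,0,0,0,0]]'; python3 st.py .580 -.267 .188
```

```text
time: 12.88
tool_pos: [0.5819, -0.2663, 0.2004]
tool_rot: [-0.001, 0.707, 0.707, -0.0]
contact_force: [-1.0, -0.1, -4.4]
gripper_width: 0.717
t 12.88 pos [ 0.5819 -0.2663  0.2004] x [-0.001  1.     0.001] z [-0.001  0.001 -1.   ] F [-0.96 -0.07 -4.4 ] w 0.717
tool delta [-0.0007 -0.0019  0.0124]
```

```bash
python3 -m creep '[[0,0,0,0,-0.001,0.005,0],[0,0,0,0,0,0.003,0],[0,0,0,0,0,0.002,0],[0,0,0,0,0,0,0],[0,0,0,0,0,0,0]]'; python3 -m creep '[[0,0,0,0,0,0.001,0],[0,0,0,0,0,0.001,0],[0,0,0,0,0,0,0]]';python3 -m creep '[[0,0,0,0,0,0.001,0],[0,0,0,0,0,0,0]]'
```

```text
time: 13.3
tool_pos: [0.5807, -0.2673, 0.1909]
tool_rot: [-0.0, 0.707, 0.707, -0.0]
contact_force: [-0.7, -0.6, -3.9]
gripper_width: 0.71
time: 13.55
tool_pos: [0.5807, -0.2674, 0.189]
tool_rot: [-0.0, 0.707, 0.707, -0.0]
contact_force: [0.5, -0.3, -3.8]
gripper_width: 0.712
time: 13.72
tool_pos: [0.5809, -0.2675, 0.1886]
tool_rot: [0.0, 0.707, 0.707, 0.0]
contact_force: [-1.5, 0.9, -3.1]
gripper_width: 0.714
```

```bash
python3 -m creep '[[0,0,0,0,0,0.001,0],[0,0,0,0,0,0.001,0],[0,0,0,0,0,0,0]]'; python3 -m creep '[[0,0,0,0,0,0,0.85],[0,0,0,0,0,0,1],[0,0,0,0,0,0,1],[0,0,0,0,0,0,1],[0,0,0,0,0,0,1],[0,0,0,0,0,-0.01,1],[0,0,0,0,0,-0.03,1],[0,0,0,0,0,-0.04,1],[0,0,0,0,0,-0.01,1],[0,0,0,0,0,0,1]]'; python3 st.py .577 .004 .053;python3 -c "
from plant import manip;import cv2
a=manip.grab_frame('side')[60:260,280:480]
cv2.imwrite('pics/m6.png',cv2.resize(a,None,fx=2.5,fy=2.5))"
```

```text
time: 13.97
tool_pos: [0.581, -0.2678, 0.1885]
tool_rot: [0.001, 0.707, 0.707, -0.0]
contact_force: [-3.7, 0.4, 5.0]
gripper_width: 0.712
time: 14.8
tool_pos: [0.583, -0.2686, 0.2832]
tool_rot: [0.005, 0.707, 0.707, 0.001]
contact_force: [0.4, -0.0, 0.4]
gripper_width: 1.002
t 14.8 pos [ 0.583  -0.2686  0.2832] x [ 0.     1.    -0.006] z [ 0.009 -0.006 -1.   ] F [ 0.4  -0.03  0.43] w 1.002
tool delta [ 0.2739 -0.0082  0.2286]
```

View pics/m6.png

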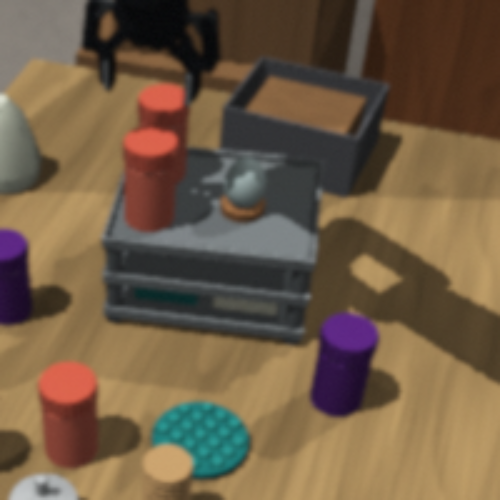

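Both canisters stand on the deck at about (163,135) and (150,180) in this crop. C is next.

```bash
python3 -m creep '[[0,0,0,0.02,0,0,1],[0,0,0,0.038,0,0,1],[0,0,0,0.038,0,0,1],[0,0,0,0.038,-0.001,0,1],[0,0,0,0.038,-0.001,0,1],[0,0,0,0.038,-0.001,0,1],[0,0,0,0.035,0,0.02,1],[0,0,0,0.018,0,0.03,1],[0,0,0,0.009,0,0.03,1],[0,0,0,0,0,0.03,1],[0,0,0,0,0,0.01,1],[0,0,0,0,0,0,1],[0,0,0,0,0,0,1]]'; python3 st.py .578 .004 .053
```

```text
time: 15.93
tool_pos: [0.5775, 0.0044, 0.1556]
tool_rot: [-0.001, 0.707, 0.707, -0.001]
contact_force: [0.1, -0.3, 1.3]
gripper_width: 1.002
t 15.93 pos [0.5775 0.0044 0.1556] x [0.001 1.    0.   ] z [-0.002  0.    -1.   ] F [ 0.11 -0.33  1.34] w 1.002
tool delta [-0.0004  0.0007  0.1026]
```

```bash
python3 -m creep '[[0,0,0,0,0,0.02,1],[0,0,0,0,0,0.03,1],[0,0,0,0,0,0.03,1],[0,0,0,0,0,0.022,1],[0,0,0,0,0,0,1],[0,0,0,0,0,0,0],[0,0,0,0,0,0,0],[0,0,0,0,0,0,0],[0,0,0,0,0,0,0],[0,0,0,0,0,0,0]]';python3 -m creep '[[0,0,0,0,0,0,0],[0,0,0,0,0,-0.01,0],[0,0,0,0,0,-0.025,0],[0,0,0,0,0,-0.035,0],[0,0,0,0,0,-0.035,0],[0,0,0,0,0,-0.035,0],[0,0,0,0,0,-0.02,0],[0,0,0,0,0,0,0],[0,0,0,0,0,0,0],[0,0,0,0,0,0,0]]'; python3 -c "
from plant import manip;import cv2
a=manip.grab_frame('side')[100:300,220:440]
cv2.imwrite('pics/m7.png',cv2.resize(a,None,fx=2.5,fy=2.5))";python3 st.py
```

```text
time: 16.77
tool_pos: [0.5804, 0.0042, 0.0578]
tool_rot: [0.002, 0.707, 0.707, 0.002]
contact_force: [-0.9, 0.2, 7.3]
gripper_width: 0.712
time: 17.6
tool_pos: [0.5771, 0.0048, 0.2131]
tool_rot: [-0.001, 0.707, 0.707, -0.0]
contact_force: [0.3, -0.9, -1.6]
gripper_width: 0.714
t 17.65 pos [0.5767 0.0049 0.2121] x [0. 1. 0.] z [-0.003  0.    -1.   ] F [ 0.06 -0.34 -1.4 ] w 0.713
```

View pics/m7.png

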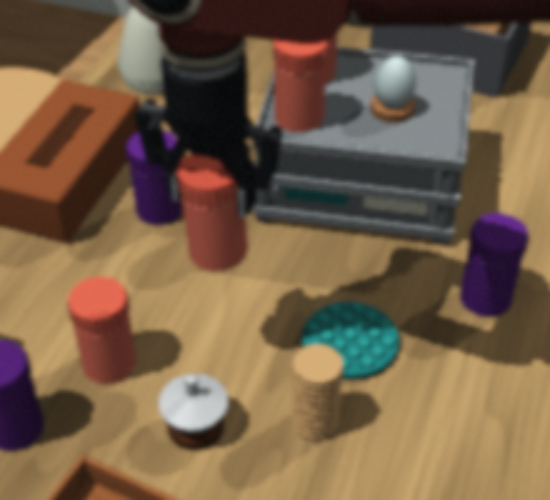

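C reads about 1.4 N, so it's empty and goes in the crate.

```bash
python3 -m creep '[[0,0,0,0.0143,-0.004,0,0],[0,0,0,0.032,-0.009,0,0],[0,0,0,0.0357,-0.01,0,0],[0,0,0,0.0357,-0.01,0,0],[0,0,0,0.0357,-0.01,0,0],[0,0,0,0.0357,-0.01,0,0],[0,0,0,0.0357,-0.01,0,0],[0,0,0,0.0357,-0.01,0,0],[0,0,0,0.0357,-0.01,0,0],[0,0,0,0.0357,-0.01,0,0],[0,0,0,0.0286,-0.008,0,0],[0,0,0,0.0143,-0.004,0,0],[0,0,0,0.0071,-0.002,0,0],[0,0,0,0,0,0.02,0],[0,0,0,0,0,0.03,0],[0,0,0,0,0,0.03,0],[0,0,0,0,0,0.02,0],[0,0,0,0,0,0,0],[0,0,0,0,0,0,0]]'; python3 st.py .4706 .387 .0635;python3 -c "
from plant import manip;import cv2
a=manip.grab_frame('side')[200:400,180:400]
cv2.imwrite('pics/m8.png',cv2.resize(a,None,fx=2.5,fy=2.5))"
```

```text
time: 19.23
tool_pos: [0.4701, 0.3851, 0.1122]
tool_rot: [-0.0, 0.708, 0.707, -0.002]
contact_force: [0.5, 0.3, -0.8]
gripper_width: 0.719
t 19.23 pos [0.4701 0.3851 0.1122] x [ 0.001  1.    -0.003] z [-0.004 -0.003 -1.   ] F [ 0.51  0.35 -0.78] w 0.719
tool delta [0.002  0.0007 0.0487]
```

View pics/m8.png

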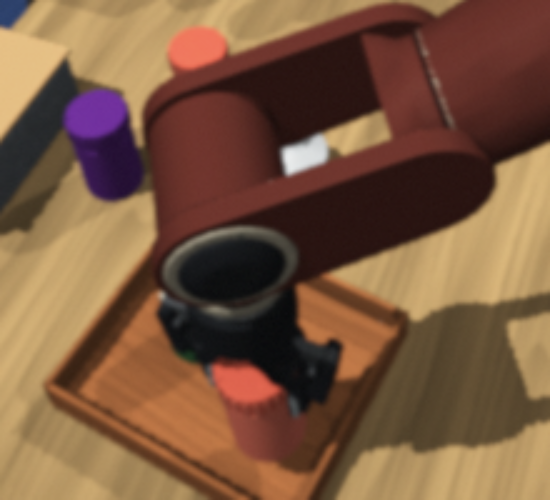

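```bash
python3 -m creep '[[0,0,0,0.001,0,0.012,0],[0,0,0,0,0,0.015,0],[0,0,0,0,0,0.010,0],[0,0,0,0,0,0.005,0],[0,0,0,0,0,0.002,0],[0,0,0,0,0,0,0],[0,0,0,0,0,0,0]]'; python3 -m creep '[[0,0,0,0,0,0.001,0],[0,0,0,0,0,0.001,0],[0,0,0,0,0,0,0]]'
```

```text
time: 19.87
tool_pos: [0.4714, 0.3879, 0.0709]
tool_rot: [0.0, 0.707, 0.707, 0.001]
contact_force: [0.1, -0.6, -0.3]
gripper_width: 0.714
time: 20.12
tool_pos: [0.4712, 0.3877, 0.0685]
tool_rot: [0.0, 0.707, 0.707, 0.0]
contact_force: [0.2, 0.1, -0.5]
gripper_width: 0.715
```

```bash
python3 -m creep '[[0,0,0,0,0,0.0015,0],[0,0,0,0,0,0.001,0],[0,0,0,0,0,0,0],[0,0,0,0,0,0,0]]'; python3 -m creep '[[0,0,0,0,0,0.001,0],[0,0,0,0,0,0.001,0],[0,0,0,0,0,0,0]]'
```

```text
time: 20.45
tool_pos: [0.4709, 0.3875, 0.0655]
tool_rot: [-0.0, 0.707, 0.707, -0.0]
contact_force: [0.1, 0.2, -0.7]
gripper_width: 0.708
time: 20.7
tool_pos: [0.4711, 0.3877, 0.064]
tool_rot: [-0.0, 0.707, 0.707, 0.0]
contact_force: [-1.0, 0.7, 1.7]
gripper_width: 0.713
```

Contact. I'll press 1 mm more, release and retreat.

```bash
python3 -m creep '[[0,0,0,0,0,0.001,0],[0,0,0,0,0,0,0]]'; python3 -m creep '[[0,0,0,0,0,0,0.85],[0,0,0,0,0,0,1],[0,0,0,0,0,0,1],[0,0,0,0,0,0,1],[0,0,0,0,0,0,1],[0,0,0,0,0,-0.01,1],[0,0,0,0,0,-0.03,1],[0,0,0,0,0,-0.04,1],[0,0,0,0,0,-0.03,1],[0,0,0,0,0,0,1]]'; python3 st.py .686 .067 .053;python3 -c "
from plant import manip;import cv2
a=manip.grab_frame('side')[200:400,180:400]
cv2.imwrite('pics/m9.png',cv2.resize(a,None,fx=2.5,fy=2.5))"
```

```text
time: 20.87
tool_pos: [0.4712, 0.3879, 0.0639]
tool_rot: [-0.0, 0.707, 0.707, 0.0]
contact_force: [-2.4, -1.7, 6.0]
gripper_width: 0.714
time: 21.7
tool_pos: [0.4749, 0.3902, 0.1827]
tool_rot: [0.002, 0.707, 0.707, 0.007]
contact_force: [0.5, 0.5, 1.1]
gripper_width: 1.001
t 21.7 pos [0.4749 0.3902 0.1827] x [0.    1.    0.008] z [ 0.013  0.008 -1.   ] F [0.55 0.55 1.12] w 1.001
tool delta [-0.3242  0.2095  0.1297]
```

View pics/m9.png

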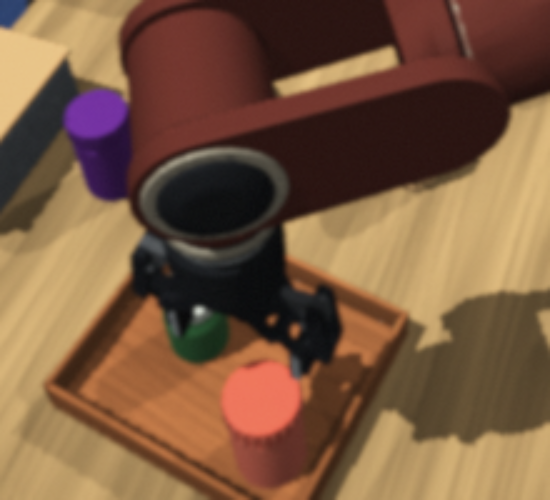

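```bash
python3 -m creep '[[0,0,0,-0.013,0.0085,0,1],[0,0,0,-0.029,0.0195,0,1],[0,0,0,-0.032,0.0215,0,1],[0,0,0,-0.032,0.0215,0,1],[0,0,0,-0.032,0.0215,0,1],[0,0,0,-0.032,0.0215,0,1],[0,0,0,-0.032,0.0215,0,1],[0,0,0,-0.032,0.0215,0,1],[0,0,0,-0.032,0.0215,0,1],[0,0,0,-0.029,0.0195,0,1],[0,0,0,-0.016,0.0105,0,1],[0,0,0,-0.009,0.0065,0.01,1],[0,0,0,0,0,0.01,1],[0,0,0,0,0,0,1],[0,0,0,0,0,0,1]]'; python3 st.py .686 .067 .053
```

```text
time: 23.0
tool_pos: [0.6839, 0.0692, 0.1501]
tool_rot: [-0.002, 0.707, 0.708, -0.001]
contact_force: [-1.1, 0.0, 0.9]
gripper_width: 1.001
t 23.0 pos [0.6839 0.0692 0.1501] x [-0.001  1.     0.001] z [-0.005  0.001 -1.   ] F [-1.08  0.05  0.95] w 1.001
tool delta [-0.0023  0.0026  0.0971]
```

```bash
python3 -m creep '[[0,0,0,-0.001,0.001,0.02,1],[0,0,0,0,0,0.03,1],[0,0,0,0,0,0.03,1],[0,0,0,0,0,0.017,1],[0,0,0,0,0,0,1],[0,0,0,0,0,0,0],[0,0,0,0,0,0,0],[0,0,0,0,0,0,0],[0,0,0,0,0,0,0],[0,0,0,0,0,0,0]]';python3 -m creep '[[0,0,0,0,0,0,0],[0,0,0,0,0,-0.01,0],[0,0,0,0,0,-0.025,0],[0,0,0,0,0,-0.035,0],[0,0,0,0,0,-0.035,0],[0,0,0,0,0,-0.035,0],[0,0,0,0,0,-0.02,0],[0,0,0,0,0,0,0],[0,0,0,0,0,0,0],[0,0,0,0,0,0,0]]'; python3 -c "
from plant import manip;import cv2
a=manip.grab_frame('side')[100:300,180:400]
cv2.imwrite('pics/m10.png',cv2.resize(a,None,fx=2.5,fy=2.5))";python3 st.py
```

```text
time: 23.83
tool_pos: [0.6884, 0.0667, 0.0583]
tool_rot: [0.001, 0.707, 0.707, 0.001]
contact_force: [-0.5, 0.0, 5.2]
gripper_width: 0.709
time: 24.67
tool_pos: [0.686, 0.0664, 0.2139]
tool_rot: [-0.001, 0.707, 0.707, -0.001]
contact_force: [-0.3, -0.4, -0.8]
gripper_width: 0.713
t 24.72 pos [0.6856 0.0665 0.2129] x [0. 1. 0.] z [-0.004  0.    -1.   ] F [-0.99  0.16 -1.02] w 0.708
```

View pics/m10.png

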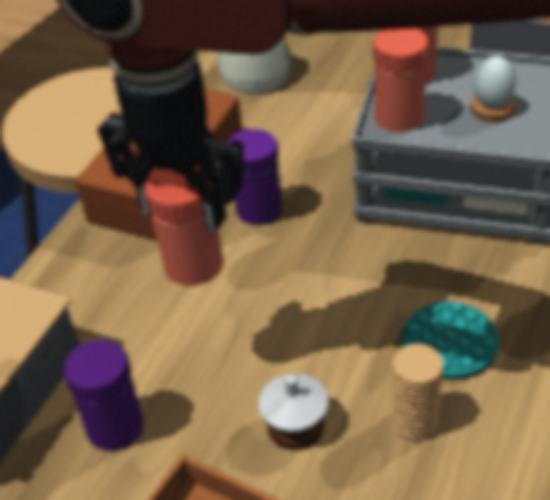

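A reads about 0.9 N, so it's empty. Into the crate, next to C.

```bash
python3 -m creep '[[0,0,0,0.0105,-0.011,0,0],[0,0,0,0.0237,-0.0245,0,0],[0,0,0,0.0263,-0.0272,0,0],[0,0,0,0.0263,-0.0272,0,0],[0,0,0,0.0263,-0.0272,0,0],[0,0,0,0.0263,-0.0272,0,0],[0,0,0,0.0263,-0.0272,0,0],[0,0,0,0.0237,-0.0245,0,0],[0,0,0,0.0184,-0.019,0,0],[0,0,0,0.0092,-0.0095,0,0],[0,0,0,0.004,-0.004,0,0],[0,0,0,0,0,0.02,0],[0,0,0,0,0,0.03,0],[0,0,0,0,0,0.03,0],[0,0,0,0,0,0.02,0],[0,0,0,0,0,0,0],[0,0,0,0,0,0,0]]'; python3 st.py .4576 .288 .0645;python3 -c "
from plant import manip;import cv2
a=manip.grab_frame('side')[200:400,180:400]
cv2.imwrite('pics/m11.png',cv2.resize(a,None,fx=2.5,fy=2.5))"
```

```text
time: 26.13
tool_pos: [0.4579, 0.2864, 0.1137]
tool_rot: [-0.001, 0.708, 0.707, -0.002]
contact_force: [-0.4, -0.3, -0.2]
gripper_width: 0.712
t 26.13 pos [0.4579 0.2864 0.1137] x [ 0.001  1.    -0.002] z [-0.004 -0.002 -1.   ] F [-0.38 -0.26 -0.24] w 0.712
tool delta [ 0.0017 -0.0001  0.0492]
```

View pics/m11.png

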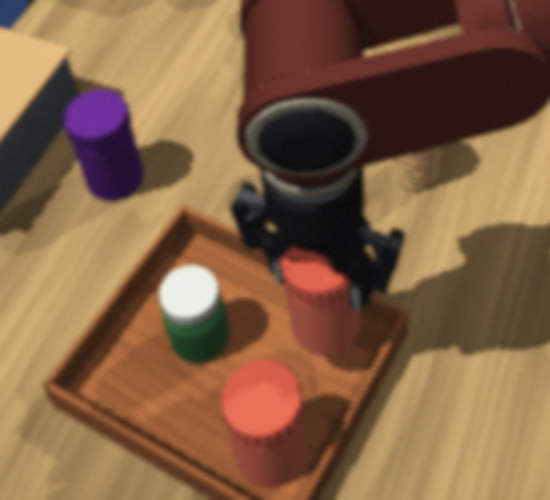

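```bash
python3 -m creep '[[0,0,0,0.001,0,0.012,0],[0,0,0,0,0,0.015,0],[0,0,0,0,0,0.010,0],[0,0,0,0,0,0.005,0],[0,0,0,0,0,0.003,0],[0,0,0,0,0,0.001,0],[0,0,0,0,0,0,0],[0,0,0,0,0,0,0]]'; python3 -m creep '[[0,0,0,0,0,0.001,0],[0,0,0,0,0,0.001,0],[0,0,0,0,0,0,0]]';python3 -m creep '[[0,0,0,0,0,0.001,0],[0,0,0,0,0,0,0]]'
```

```text
time: 26.85
tool_pos: [0.459, 0.2889, 0.0704]
tool_rot: [0.0, 0.707, 0.707, 0.001]
contact_force: [-0.4, -0.1, -1.4]
gripper_width: 0.711
time: 27.1
tool_pos: [0.4585, 0.2887, 0.0678]
tool_rot: [0.0, 0.707, 0.707, 0.0]
contact_force: [-0.0, -0.2, -1.3]
gripper_width: 0.711
time: 27.27
tool_pos: [0.4584, 0.2886, 0.0666]
tool_rot: [0.0, 0.707, 0.707, -0.0]
contact_force: [-0.5, -0.5, -1.4]
gripper_width: 0.708
```

```bash
python3 -m creep '[[0,0,0,0,0,0.001,0],[0,0,0,0,0,0.001,0],[0,0,0,0,0,0,0]]';python3 -m creep '[[0,0,0,0,0,0.001,0],[0,0,0,0,0,0,0]]'
```

```text
time: 27.52
tool_pos: [0.4584, 0.2886, 0.0645]
tool_rot: [-0.0, 0.707, 0.707, -0.0]
contact_force: [0.0, -0.1, -0.7]
gripper_width: 0.711
time: 27.68
tool_pos: [0.4585, 0.2888, 0.0643]
tool_rot: [-0.0, 0.707, 0.707, 0.0]
contact_force: [-1.8, 0.0, 3.7]
gripper_width: 0.71
```

```bash
python3 -m creep '[[0,0,0,0,0,0,0.85],[0,0,0,0,0,0,1],[0,0,0,0,0,0,1],[0,0,0,0,0,0,1],[0,0,0,0,0,0,1],[0,0,0,0,0,-0.01,1],[0,0,0,0,0,-0.03,1],[0,0,0,0,0,-0.04,1],[0,0,0,0,0,-0.04,1],[0,0,0,0,0,-0.04,1],[0,0,0,0,0,-0.02,1],[0,0,0,0.0,-0.02,0,1],[0,0,0,0.02,-0.03,0,1],[0,0,0,0.03,-0.025,0,1],[0,0,0,0.03,-0.025,0,1],[0,0,0,0.03,-0.025,0,1],[0,0,0,0.03,-0.025,0,1],[0,0,0,0.02,-0.02,0,1],[0,0,0,0,0,0,1],[0,0,0,0,0,0,1]]'; python3 - <<'E'
from ov import *
s=manip.state();print(s["time"],s["tool_pos"],s["contact_force"])
cans=[(x,y,z,.11,.062) for x,y,z in[(.5965,-.362,.13),(.581,-.268,.13),(.471,.388,.006),(.4585,.2888,.006)]]
oth=[(.447,.066,0,.1,.05),(.562,.112,0,.02,.072),(.446,-.053,0,.012,.11),(.478,-.315,.13,.01,.05),(.573,.313,.006,.085,.056)]
bx=[(.514,-.328,.157,.138),(.5335,.3285,-.13,.042)]
for n in("top","side"):
    im=manip.grab_frame(n);cv2.imwrite(f"pics/{n}_end.png",im)
    overlay(im,cans,oth,bx,f"pics/{n}_ov2.png",(130,90,510,290) if n=="top" else (180,100,440,400),2)
E
```

```text
time: 29.35
tool_pos: [0.2875, 0.4494, 0.2443]
tool_rot: [0.0, 0.706, 0.708, 0.0]
contact_force: [-0.5, 0.5, 0.3]
gripper_width: 0.996
29.35 [0.28753746 0.44941174 0.24431413] [-0.51843254  0.48717229  0.30552773]
```

View pics/top_ov2.png

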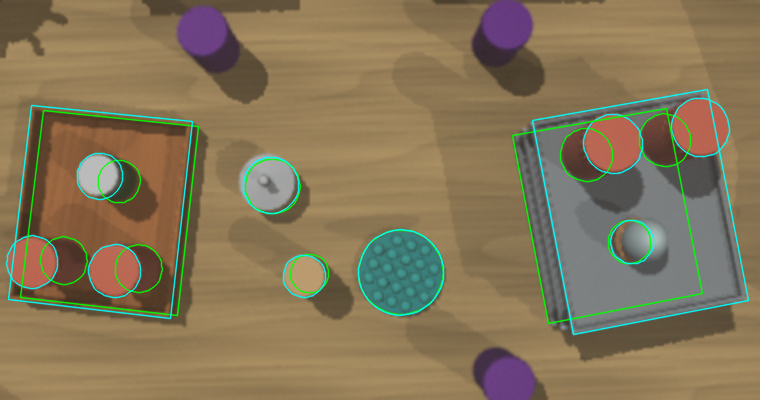

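View pics/side_ov2.png

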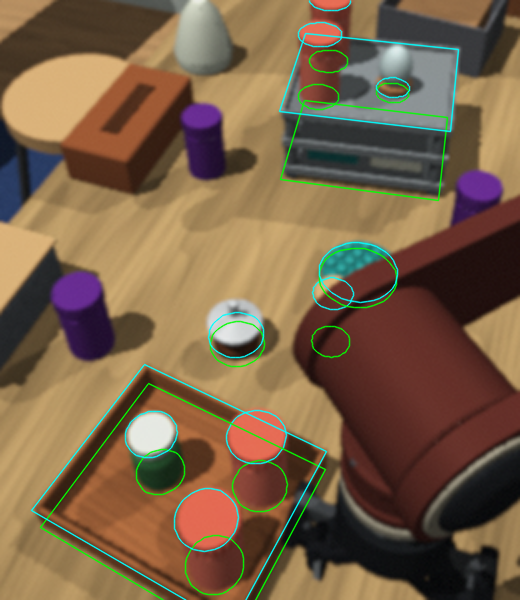

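Every outline matches. The top view shows two canisters on the shelf at (435,162) and (480,153), and two in the crate at (146,221) and (187,225). The bystanders and purple look-alikes haven't moved.

```bash
python3 -c "
from plant import manip
manip.job_done();print(manip.state()['time'])"
```

```text
the job is handed in; nothing more can be done
the job is handed in; nothing more can be done
```

I lifted and weighed all four coral canisters and put each one where it belongs. Each was set down under force feedback and released, and I handed the job in at about 29 s on the robot's clock.

- **Full (about 5 N each):** the two that stood at about (0.555, -0.124) and (0.678, -0.064) are now on the shelf's top tier.
- **Empty (about 1 N each):** the two that stood at about (0.578, 0.004) and (0.686, 0.067) are now in the crate.

**Last checks:** the final top and side pictures, overlaid with the expected outlines, show all four upright in place. The egg, jar, spinning top, pop disc and purple look-alikes are where they started. The maple cylinder was checked in the top view only, because the arm hid it in the side view. The gripper was clear of everything and none of the checks failed or disagreed. The force readings were noisy by about 1 N, which is well below the roughly 4 N gap between full and empty.

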